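# Clear the portioning board and crank its stop to the marker

## Task

Get the portioning board ready for the next batch: with the scraper block, sweep all three lime ends off the board into its steel scrap tray without touching them with the fingers, and stand the scraper upright back on the table. Then turn the handwheel clockwise, never pushing the stop plate itself, until the pointer on the stop plate lines up with the steel marker blade at the far edge of the board. Leave the bottle, the tumbler and the bowl where they stand.

Things in the scene. Friction and masses are not known exactly. Their poses are not given: they have to be found in the camera images.
- board: Station fixed to the table: a pale wooden deck 200 (x) by 240 (y) mm, its top 45 mm above the table. Origin on the table under the deck's centre; y runs from the handwheel (-y end) to the scrap tray (+y end), x away from the robot to the marker's edge. A steel rail along each x edge stands 12 mm above the deck, 190 mm between them. Grey gear housing 70 x 70 x 85 mm at y = -190 mm.
- tray (a point): Middle of the floor of the open steel scrap tray fixed against the board's +y end, 12 mm above the table. The tray is 200 (x) by 105 (y) mm outside, walls 5 mm thick, and begins 2 mm beyond the deck's end; the wall next to the deck is 36 mm tall over the table (below the deck), the other three 75 mm.
- wheel (a joint): Angle of the handwheel in rad, growing as it turns clockwise seen from above, 0 to 6.2 between its stops. It needs about 0.15 N m, stays where it is left, and drives the stop plate by rack and pinion: each rad clockwise moves the plate 12 mm towards the tray (+y of the board).
- wheel_hub (a point): Centre of the steel handwheel, on its vertical axis, mid-height of its bar, 135 mm above the table; turns with it. Rim 12 mm thick, 104 mm across inside, 128 outside; one bar across the diameter, 14 mm wide and high, along this point's x (the board's x at joint 0). The openings beside the bar are free for fingers down to 93 mm above the table; the spindle under the bar is 12 mm thick.
- stop: Aluminium stop plate standing across the deck, 180 mm long (board x), 8 mm thick (board y), its top 74 mm above the table, on a dark rack bar that comes from the gear housing; slides along the board's y as the wheel turns. Origin at the deck's height, at the middle of the plate's length and thickness. Moved only by the wheel: do not push it.
- pointer (a point): Tip of the pointer, a 4 mm thick steel tab that sticks out 22 mm past the far rail, its tip 4 mm short of the marker blade, at the +x end of the stop plate, in the plate's middle plane, 71 mm above the table.
- marker: Setting marker, fixed at the deck's far (+x) edge: a dark foot 20 mm wide (y) and 47 mm high, with an upright steel blade on it 4 mm thick (y), up to 77 mm above the table. Origin on the table under the middle of the blade; axes parallel to the board's. The pointer is set when its y in this frame is 0.
- scraper: Loose wooden scraper block with a steel edge, about 0.2 kg, standing upright on the table: foot 120 mm long (its x), 30 mm thick (its y), 33 mm high; on top of it a grip 85 mm long and 22 mm thick, up to 85 mm above the foot. Origin at the middle of its underside. It stands beyond one end of the station, the bowl beyond the other.
- lime1: Loose lime end lying cut face down on the deck: a green dome 38 mm across and 16 mm high, 12 g, to be swept into the tray. Origin at the middle of its cut face.
- lime2: Loose lime end lying cut face down on the deck: a green dome 38 mm across and 16 mm high, 12 g, to be swept into the tray. Origin at the middle of its cut face.
- lime3: Loose lime end lying cut face down on the deck: a green dome 38 mm across and 16 mm high, 12 g, to be swept into the tray. Origin at the middle of its cut face.
- bottle: Bystander: loose amber bottle, 56 mm across and 200 mm tall, behind the handwheel (its near side at least 80 mm from the wheel's axis). Origin under its centre.
- tumbler: Bystander: loose glass tumbler, 72 mm across the rim and 110 mm tall, between the robot and the board. Origin under its centre.
- bowl: Bystander: loose black bowl, 110 mm across and 50 mm high, beyond one end of the station. Origin under its centre.
Mind the look-alikes: they are no part of the job. What is meant by the marker is not pink or red, and is the smaller of those in its own colour.

How it is judged (in metres and radians):
On the way, in this order (a step that is already met when the one before it is completed fails the run):
1. all three lime ends lie in the scrap tray (x of lime1 in the frame of board between -0.1 and 0.1 m and y of lime1 in the frame of board between 0.12 and 0.228 m and height (world z) of each of lime1, lime2, lime3 below 0.05 m and x of lime2 in the frame of board between -0.1 and 0.1 m and y of lime2 in the frame of board between 0.12 and 0.228 m and x of lime3 in the frame of board between -0.1 and 0.1 m and y of lime3 in the frame of board between 0.12 and 0.228 m), for 0.2 s.
2. the scraper stands upright on the table (height (world z) of scraper below 0.008 m and angle between scraper's own z axis and vertical below 0.15 rad and linear speed of scraper below 0.02 m/s), for 0.2 s.
3. the stop's pointer is in line with the marker to 4 mm (y of pointer in the frame of marker between -0.004 and 0.004 m), for 0.2 s.
At the end, for the whole second after the job is handed in: All three lime ends lie in the scrap tray; the stop's pointer stands within 4 mm of the marker blade, measured along the board, and the handwheel is still; the scraper stands upright (within 0.15 rad) and still on the table itself (its foot less than 8 mm above it) (all of step 1 and all of step 2 and all of step 3 and velocity of joint wheel between -0.05 and 0.05 rad/s); the robot touches nothing.
It fails at once if the fingers or the arm push a lime end (over 1 N) (contact force between any of the fingers, the arm and lime1 above 1 N or contact force between any of the fingers, the arm and lime2 above 1 N or contact force between any of the fingers, the arm and lime3 above 1 N).
It fails at once if the stop plate is pushed directly by the robot or the scraper (over 4 N) (contact force between any of the fingers, the arm, scraper and stop above 4 N).
It fails at once if the bottle, tumbler or bowl is moved more than 20 mm or tipped by more than 0.3 rad (distance of any of bottle, tumbler, bowl from where it was at the start of the episode above 0.02 m or angle between any of bottle, tumbler, bowl's own z axis and vertical above 0.3 rad).
It also fails if it takes over 72 s, if anything falls off the work surface, if the arm or the gripper's body presses on something with over 40 N, if the wrist force passes 120 N, or if a joint passes its speed limit or range.

## Robot

A 6-joint arm with a two-finger parallel gripper is mounted at the origin on the work surface. World frame = base frame: x ahead of the robot, y to its left, z up, the work surface at z = 0. Lengths are in m, angles in degrees, forces in N, time in s.
With the tool pointing down it reaches from about 0.4 to 0.825 m from the base axis. Payload 7 kg.
Tool frame: the origin (TCP) lies midway between the tips of the shut fingers; the grasp point (between the pads) lies r.grip_depth behind it (r.grip_depth is the distance from the TCP to the grasp point, in m); z points along the fingers, y is the direction in which the jaws open and shut (so a half turn about z gives the same grasp; the last joint's range is limited). The gripper opens to 88 mm and grips with 3 to 60 N. Pads are 19 mm wide; open, the fingers measure 130 mm over their backs; the gripper's body (78 mm by 193 mm) begins 47 mm behind the grasp point.
Start: joints at [86.923, 20.546, 0.682, 0, -70.136, -16.507], TCP at [0.226, 0.636, 0.198] pointing down, gripper open.
Joint ranges: [-176.03, 176.03], [-82.01, 121.73], [-58.28, 71.71], [-173.87, 95.51], [-174.79, -0.11], [-173.66, 173.66]. Speed limits (degrees/s): [136.94, 136.94, 172.46, 180, 180, 180].

## Interface

Orientations are given as [roll, pitch, yaw] about the fixed x, y, z axes, in that order (R = Rz(yaw) Ry(pitch) Rx(roll)).
In Python, from plant import r, imaging, close_job gives the robot as it stands.
- The arm moves only by the tool step_arm, never from a script. Its argument "commands" is a list of rows, each a list of 2 entries, a list of its own where there are three numbers: the shift along the tool's x, y, z in mm, then the turn about the tool's z in degrees. In form: [[[x, y, z], twist], ...]. A call has 1 to 20 rows; each row shifts and turns the commanded pose from where the row before left it, along the tool's axes as they then stand; what a row does not reach is not made up. A row lasts 1/8 s, in which the tool goes at most 62.5 mm and 10.7 degrees, less where a joint would pass 70% of its speed; a pose out of reach is approached as far as the arm can. A call with a gripper value outside its range is refused whole. "gripper" is the closure, from 0 (fully open) to 1 (shut), set as the call begins (left out, the last holds). The fingers move at their own pace and stop on an object; "grip_force" is the grip in N (left out, the last holds). Time passes only in rows, so rows that do not move let the fingers close. It gives the time, the measured TCP pose, the force and the opening at its end, in the units of the state.
- r.get_state(): the state, without advancing time (a new reading comes with each control period).
- imaging.capture(name): name is "side" or "top"; returns a dict with "img" (384x512x3 uint8, red, green, blue), "z_map" (384x512 float32, m along the optical axis (not along the pixel's ray), 0 where there is no reading), "vfov" (degrees; the focal length in pixels is half the picture's height over the tangent of half this angle, whatever the lens; pixels are square), "cx", "cy" (the principal point, pixels), "D" ([k1, k2, p1, p2, k3] as OpenCV has them; the pictures are not rectified), "extrinsics" (4x4, takes a point from camera to world coordinates). Camera axes: x right, y down, z forward; pixel columns grow to the right and rows downward; lengths in m; the calibration is good to about 2 mm. A picture is of the moment at which its call begins.
- close_job(): hands the job in, once; it reports no verdict.
The state is a dict: "time_s": time; "joints": joint angles; "qd": joint speeds; "joint_torque": joint torques, N m; "tcp_pos": TCP position; "eef_rot": TCP orientation; "contact_force": force on the tool from outside, world axes, zero at the start; "moment": the same for the moment, N m; "gripper_width": finger opening in m.
Only numpy, scipy, OpenCV 4.12 (cv2) and the standard library are available. Lean on these libraries where they do the work, as an engineer would, in place of code of your own. Each camera call takes 0.05 s, during which the arm holds its last target.

## Working session

There is one attempt and no reset: what is moved stays moved. The work goes in short steps, Python scripts to look and compute and a tool call to move; the robot and the scene stay as the last step left them, time stands still between calls to the robot, and variables do not carry over. Pictures are saved under pics/ and viewed, and the job is handed in when it is done.

Besides the shell and the picture viewer there is one more tool, called after ">>>" by a JSON object that holds its "op" and its "data", one argument or row to a line. step_arm: Moves the arm, as the interface text tells. Its arguments: {"type":"object","properties":{"commands":{"type":"array","items":{"type":"array"}},"gripper":{"type":"number"},"grip_force":{"type":"number"}},"required":["commands"]}

```bash
ls; mkdir -p pics
python3 - <<'E'
from plant import r, imaging
import cv2,numpy as np
s=r.get_state();print(s, r.grip_depth)
for n in("side","top"):
    c=imaging.capture(n);cv2.imwrite(f"pics/{n}0.png",c["img"][:,:,::-1])
    np.savez(f"{n}0.npz",**{k:np.array(v) for k,v in c.items()})
    print(n,c["vfov"],c["cx"],c["cy"],c["D"],c["extrinsics"])
E
```

```text
pics
{'time_s': 0.0, 'joints': array([ 8.69229356e+01,  2.05898486e+01,  6.31324592e-01, -2.08738941e-02,
       -7.01351032e+01, -1.65034279e+01]), 'qd': array([ 0.06306346,  0.0248472 ,  0.01249889, -0.02737101,  0.02261382,
        0.03539257]), 'joint_torque': array([ 1.22572428e-04, -5.82719564e+01,  2.93043441e+01,  6.99671432e+00,
        6.76073789e-03, -1.74824168e-04]), 'tcp_pos': array([0.22609529, 0.63541601, 0.19731966]), 'eef_rot': array([ 1.79904655e+02, -7.78533878e-03, -1.95875949e+01]), 'contact_force': array([-0.45721514, -0.20026778, -0.39559672]), 'moment': array([ 0.00209206,  0.00853292, -0.04811835]), 'gripper_width': 0.08796510215625523} 0.0188
side 56.68960585163137 261.1661269787194 190.52082629052475 [-0.06356204  0.          0.          0.          0.        ] [[-0.94906908 -0.20886666  0.23588684  0.37457229]
 [-0.31500169  0.61366356 -0.72401034  0.58213451]
 [ 0.00646646 -0.76144058 -0.64820246  0.61709199]
 [ 0.          0.          0.          1.        ]]
top 54.636301932021105 254.02481730958675 191.4031163524674 [-0.10159922  0.          0.          0.          0.        ] [[-0.01756421 -0.99642557  0.08262916  0.48055216]
 [-0.99969634  0.01893009  0.01577589  0.00766524]
 [-0.01728368 -0.08232698 -0.99645549  1.05303336]
 [ 0.          0.          0.          1.        ]]
```

View pics/side0.png

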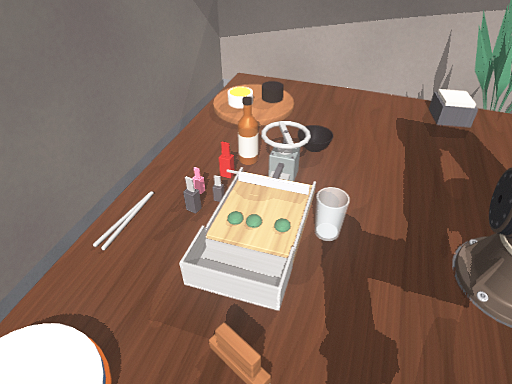

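View pics/top0.png

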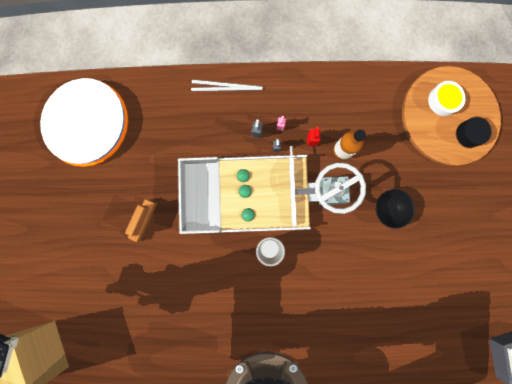

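```bash
cat > h.py <<'E'
import numpy as np,cv2
def load(n):
    return dict(np.load(n+".npz"))
def K(c):
    h=c["img"].shape[0];f=h/2/np.tan(np.radians(float(c["vfov"]))/2)
    return np.array([[f,0,float(c["cx"])],[0,f,float(c["cy"])],[0,0,1]])
def ray(c,uv):
    p=cv2.undistortPoints(np.array(uv,float).reshape(-1,1,2),K(c),np.array(c["D"],float))[:,0]
    return np.c_[p,np.ones(len(p))]
def atz(c,uv,z):
    E=np.array(c["extrinsics"]);d=ray(c,uv)@E[:3,:3].T;o=E[:3,3]
    z=np.broadcast_to(z,len(d))
    return o+d*((z-o[2])/d[:,2])[:,None]
def cloud(c):
    h,w=c["z_map"].shape;v,u=np.mgrid[:h,:w]
    d=ray(c,np.stack([u,v],-1).reshape(-1,2));P=d*c["z_map"].reshape(-1,1)
    E=np.array(c["extrinsics"]);P=P@E[:3,:3].T+E[:3,3]
    P[c["z_map"].ravel()==0]=np.nan
    return P.reshape(h,w,3)
def proj(c,P):
    E=np.linalg.inv(np.array(c["extrinsics"]))
    return cv2.projectPoints(np.array(P,float).reshape(-1,1,3),cv2.Rodrigues(E[:3,:3])[0],E[:3,3],K(c),np.array(c["D"],float))[0][:,0]
def snap(tag):
    from plant import imaging
    for n in("side","top"):
        c=imaging.capture(n);np.savez(n+tag,**{k:np.array(v) for k,v in c.items()})
def crop(n,u0,v0,u1,v1,s,out):
    c=load(n);cv2.imwrite("pics/"+out,cv2.resize(c["img"][v0:v1,u0:u1,::-1],None,fx=s,fy=s,interpolation=cv2.INTER_CUBIC))
E
python3 - <<'E'
from h import *
crop("top0",110,100,370,260,3,"topc.png");crop("side0",170,120,350,310,3,"sidec.png")
for n in("top0","side0"):
    c=load(n);P=cloud(c);np.save(n+"P.npy",P)
    print(n,np.isfinite(P[...,2]).mean())
P=np.load("top0P.npy")
for u,v in [(277,145),(257,128),(243,175),(245,191),(248,215),(340,187),(395,208),(270,245),(346,145),(145,215),(136,232),(230,200),(195,200)]:
    print(u,v,P[v,u].round(4))
E
```

```text
top0 0.995941162109375
side0 0.9962412516276041
277 145 [ 0.6857 -0.0406  0.0706]
257 128 [0.7293 0.0121 0.0869]
243 175 [0.6078 0.0523 0.0595]
245 191 [0.5648 0.0477 0.0561]
248 215 [0.5    0.0406 0.0586]
340 187 [ 0.5627 -0.1896  0.1445]
395 208 [ 0.5126 -0.3765  0.003 ]
270 245 [ 0.4159 -0.0179  0.0026]
346 145 [ 0.6695 -0.2113  0.134 ]
145 215 [0.5046 0.3218 0.0528]
136 232 [0.4588 0.3447 0.059 ]
230 200 [0.542  0.0895 0.0437]
195 200 [0.5462 0.1923 0.0049]
```

View pics/topc.png

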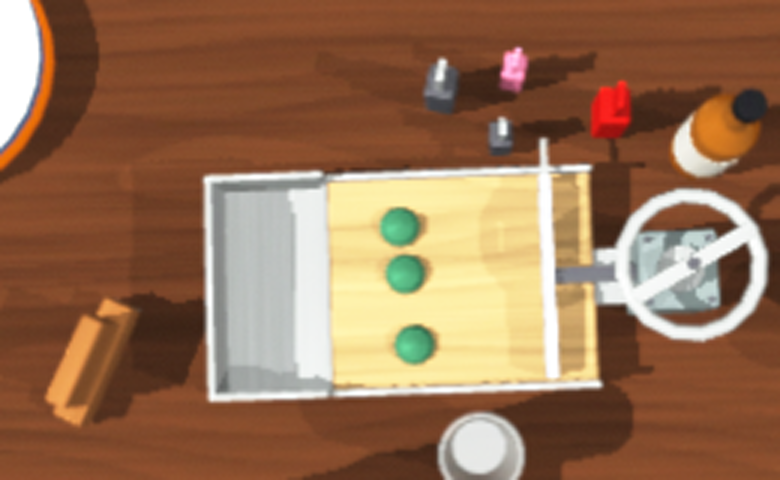

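View pics/sidec.png

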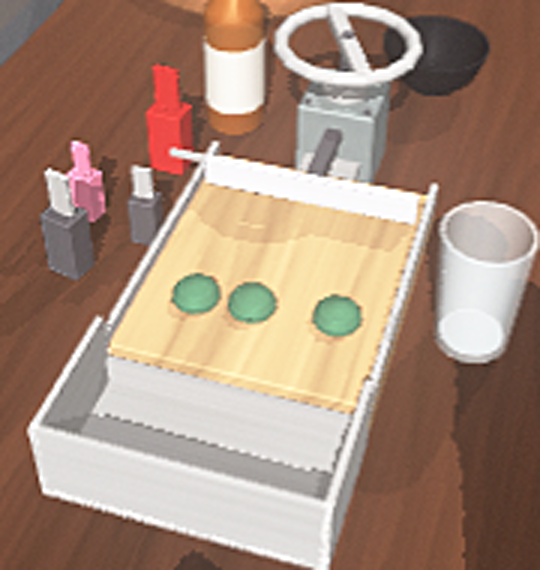

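Run:
```python
from h import *
for n in("top0","side0"):
    P=np.load(n+"P.npy");X=P.reshape(-1,3)
    # tray + rails: z in .05-.08 inside region
    def rect(m,lab):
        Q=X[m][:,:2]
        if len(Q)<8: print(lab,len(Q));return
        (c,wh,a)=cv2.minAreaRect((Q*1000).astype(np.float32));print(n,lab,len(Q),np.round(c,1),np.round(wh,1),round(a,2),"z",X[m][:,2].mean().round(4),X[m][:,2].max().round(4))
    B=(X[:,0]>.42)&(X[:,0]<.68)&(X[:,1]>-.1)&(X[:,1]<.26)
    rect(B&(X[:,2]>.065)&(X[:,2]<.085)&(X[:,1]>.13),"traytop")
    rect((X[:,0]>.4)&(X[:,0]<.56)&(X[:,1]>.27)&(X[:,1]<.42)&(X[:,2]>.075)&(X[:,2]<.095),"scrap grip")
    rect((X[:,0]>.4)&(X[:,0]<.57)&(X[:,1]>.27)&(X[:,1]<.42)&(X[:,2]>.02),"scrap all")
    # deck color
    c=load(n)
    hsv=cv2.cvtColor(c["img"],cv2.COLOR_RGB2HSV).reshape(-1,3).astype(int)
    deck=B&(X[:,2]>.04)&(X[:,2]<.05); rect(deck,"deckz")
    g=(hsv[:,0]>60)&(hsv[:,0]<90)&(hsv[:,1]>100)&B
    k,l,st,ce=cv2.connectedComponentsWithStats(g.reshape(384,512).astype(np.uint8))
    for i in range(1,k):
        if st[i,4]>30:
            q=P[l==i];print("lime",ce[i].round(1),st[i],atz(c,[ce[i]],.0515).round(4),q.mean(0).round(4),q[:,2].max().round(4))
    rect((X[:,0]>.44)&(X[:,0]<.68)&(X[:,1]<-.05)&(X[:,1]>-.12)&(X[:,2]>.066)&(X[:,2]<.08),"stop")
    w=(X[:,0]>.44)&(X[:,0]<.66)&(X[:,1]<-.11)&(X[:,1]>-.28)&(X[:,2]>.125)&(X[:,2]<.155)
    if n=="top0": w&=~((hsv[:,0]<25)&(hsv[:,1]>120))
    rect(w,"wheel")
    rect((X[:,0]>.66)&(X[:,0]<.71)&(X[:,1]>-.06)&(X[:,1]<-.01)&(X[:,2]>.02),"marker")
    rect((X[:,0]>.66)&(X[:,0]<.71)&(X[:,1]>-.06)&(X[:,1]<-.01)&(X[:,2]>.06),"blade")
    rect((X[:,0]>.38)&(X[:,0]<.46)&(X[:,1]>-.07)&(X[:,1]<.03)&(X[:,2]>.1),"tumbler")
```

```text
top0 traytop 334 [555.7 177.4] [201.2  95.7] 0.88 z 0.0723 0.0793
top0 scrap grip 273 [491.7 341.3] [24.  83.2] 63.62 z 0.0821 0.0872
top0 scrap all 618 [490.2 340.7] [ 31.7 118.8] 64.78 z 0.0584 0.0872
top0 deckz 4806 [538.4  59.4] [230.1 320.9] 0.95 z 0.0437 0.0499
lime [242.6 175.2] [237 170  12  11 105] [[0.6084 0.0537 0.0515]] [0.6079 0.0535 0.0555] 0.0614
lime [244.6 190.9] [239 186  12  11 108] [[0.5655 0.0491 0.0515]] [0.5652 0.0489 0.0552] 0.0619
lime [247.7 214.3] [242 209  12  12 109] [[0.5021 0.0417 0.0515]] [0.502  0.0416 0.0557] 0.0612
top0 stop 279 [575.4 -95.3] [207.9  44.4] 1.01 z 0.0717 0.0798
top0 wheel 936 [ 561.5 -190.2] [123.  124.8] 87.91 z 0.1391 0.1453
top0 marker 75 [693.4 -39.4] [17.2 24.7] 88.77 z 0.0492 0.0791
top0 blade 14 [693.3 -39.3] [ 2.8 15.2] 89.51 z 0.0749 0.0791
top0 tumbler 116 [410.2 -14.9] [59.9 66. ] 0.54 z 0.1076 0.1113
side0 traytop 785 [554.7 179.8] [ 97.4 202.7] 89.93 z 0.0715 0.0764
side0 scrap grip 788 [489.3 343.2] [23.1 84. ] 65.84 z 0.0828 0.0865
side0 scrap all 1784 [489.9 343.6] [ 30.3 120.1] 65.82 z 0.0598 0.0865
side0 deckz 5166 [537.7  64.4] [234.4 327.1] 0.05 z 0.044 0.05
side0 stop 367 [574.4 -96. ] [210.7  47.6] 1.11 z 0.0706 0.0759
side0 wheel 663 [ 576.4 -187. ] [157.8 124.8] 7.15 z 0.1378 0.145
side0 marker 179 [692.  -39.6] [23.7 21.9] 0.3 z 0.0452 0.0775
side0 blade 39 [692.6 -39.8] [ 6.8 16.8] 78.4 z 0.0695 0.0775
side0 tumbler 250 [410.3 -14.1] [73.6 59.9] 89.93 z 0.1059 0.1108
```

Run:
```python
from h import *
for n in("top0","side0"):
    P=np.load(n+"P.npy");X=P.reshape(-1,3);c=load(n)
    B=(X[:,0]>.6)&(X[:,0]<.76)&(X[:,1]>-.30)&(X[:,1]<-.155)&(X[:,2]>.02)
    for a,b in((.02,.06),(.06,.1),(.1,.125),(.15,.17),(.17,.19),(.19,.22)):
        m=B&(X[:,2]>a)&(X[:,2]<b)
        if m.sum()>3: print(n,a,b,m.sum(),X[m].min(0).round(3),X[m].max(0).round(3))
    # fit lines
    def line(m,ax,lab):
        Q=X[m]; 
        if len(Q)<5: print(lab,len(Q));return
        i,j=(0,1) if ax==0 else (1,0)
        p=np.polyfit(Q[:,i],Q[:,j],1);res=Q[:,j]-np.polyval(p,Q[:,i]);ok=abs(res)<.006
        p=np.polyfit(Q[ok,i],Q[ok,j],1);s=(Q[ok,j]-np.polyval(p,Q[ok,i])).std()
        print(n,lab,ok.sum(),"slope deg",np.degrees(np.arctan(p[0])).round(2),"at mid",Q[ok,i].mean().round(4),np.polyval(p,Q[ok,i].mean()).round(4),"sd",s.round(4),"z",Q[ok,2].mean().round(4))
    z=X[:,2]
    line((X[:,0]>.45)&(X[:,0]<.66)&(abs(X[:,1]+.075)<.02)&(z>.068)&(z<.08),0,"stop")
    line((abs(X[:,0]-.655)<.015)&(X[:,1]>-.06)&(X[:,1]<.11)&(z>.05)&(z<.062),1,"railfar")
    line((abs(X[:,0]-.455)<.015)&(X[:,1]>-.06)&(X[:,1]<.11)&(z>.05)&(z<.062),1,"railnear")
    line((X[:,0]>.48)&(X[:,0]<.63)&(abs(X[:,1]-.226)<.015)&(z>.068)&(z<.08),0,"tray+y")
    m=(X[:,0]>.655)&(X[:,0]<.72)&(X[:,1]>-.12)&(X[:,1]<-.05)&(z>.06)&(z<.085); print("pointer",m.sum(),X[m].mean(0).round(4) if m.any() else 0,X[m].min(0).round(4),X[m].max(0).round(4))
```

```text
top0 0.02 0.06 73 [ 0.653 -0.247  0.021] [ 0.696 -0.202  0.059]
top0 0.06 0.1 110 [ 0.653 -0.246  0.06 ] [ 0.73  -0.155  0.1  ]
top0 0.1 0.125 88 [ 0.654 -0.255  0.1  ] [ 0.708 -0.203  0.125]
top0 0.15 0.17 23 [ 0.671 -0.237  0.15 ] [ 0.687 -0.22   0.169]
top0 0.17 0.19 18 [ 0.67  -0.233  0.17 ] [ 0.685 -0.219  0.188]
top0 0.19 0.22 91 [ 0.669 -0.242  0.191] [ 0.692 -0.218  0.202]
top0 stop 222 slope deg 0.9 at mid 0.5618 -0.0775 sd 0.0024 z 0.0725
top0 railfar 134 slope deg -0.95 at mid 0.0233 0.6556 sd 0.0016 z 0.055
top0 railnear 119 slope deg -1.12 at mid 0.0255 0.4607 sd 0.0014 z 0.0554
top0 tray+y 122 slope deg 0.53 at mid 0.55 0.2215 sd 0.0017 z 0.0726
pointer 18 [ 0.6675 -0.0776  0.0715] [ 0.6564 -0.1052  0.0605] [ 0.6828 -0.0745  0.0763]
side0 0.02 0.06 218 [ 0.651 -0.232  0.02 ] [ 0.704 -0.157  0.06 ]
side0 0.06 0.1 239 [ 0.651 -0.232  0.06 ] [ 0.707 -0.201  0.1  ]
side0 0.1 0.125 166 [ 0.652 -0.241  0.1  ] [ 0.704 -0.2    0.125]
side0 0.15 0.17 54 [ 0.669 -0.232  0.151] [ 0.687 -0.218  0.17 ]
side0 0.17 0.19 57 [ 0.668 -0.235  0.17 ] [ 0.69  -0.217  0.19 ]
side0 0.19 0.22 62 [ 0.667 -0.24   0.19 ] [ 0.693 -0.216  0.201]
side0 stop 252 slope deg 0.93 at mid 0.5613 -0.0771 sd 0.0027 z 0.0718
side0 railfar 163 slope deg -0.94 at mid 0.0316 0.6539 sd 0.0018 z 0.0548
side0 railnear 134 slope deg -1.18 at mid 0.0295 0.4593 sd 0.0016 z 0.0554
side0 tray+y 316 slope deg 1.1 at mid 0.5523 0.224 sd 0.0018 z 0.0722
pointer 28 [ 0.6683 -0.0758  0.0711] [ 0.6559 -0.0799  0.0673] [ 0.6815 -0.0724  0.0759]
```

```bash
cat > mv.py <<'E'
import sys,numpy as np
from plant import r
s=r.get_state();yaw=np.radians(s["eef_rot"][2]);t=np.array(s["tcp_pos"])
g=np.array([float(a) for a in sys.argv[1:4]]);d=(g-t)*1000
tx=np.array([np.cos(yaw),np.sin(yaw),0]);ty=np.array([np.sin(yaw),-np.cos(yaw),0])
print("t",s["time_s"],"tcp",t.round(4),"rot",s["eef_rot"].round(2),"j",s["joints"].round(1),"F",s["contact_force"].round(1),"w",round(s["gripper_width"],4))
print("tool delta",(d@tx).round(1),(d@ty).round(1),(-d[2]).round(1))
E
python3 mv.py 0.4905 0.342 0.197
python3 - <<'E'
from h import *
crop("top0",255,110,300,160,12,"mk.png")
E
```

```text
t 0.1 tcp [0.2262 0.6355 0.1974] rot [ 1.7991e+02 -1.0000e-02 -1.9590e+01] j [ 86.9  20.6   0.6  -0.  -70.1 -16.5] F [0.  0.7 0.1] w 0.0879
tool delta 347.4 187.8 0.4
```

View pics/mk.png

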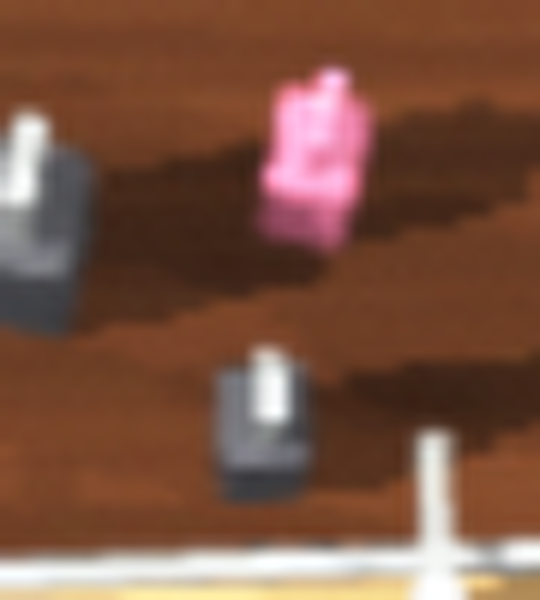

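Scraper: the only wooden block, top pixel (143,218), long axis at yaw −25°, standing beyond the tray. Marker: the small grey one at (277,143); the larger grey (257,128), the pink (281,123) and the red (314,135) are look-alikes. Moving above the scraper.

>>> {"op": "step_arm", "data": {
  "commands": [
    [[20,11,0],0],
    [[35,19,0],0],
    [[42,23,0],0],
    [[42,23,0],0],
    [[42,23,0],0],
    [[42,23,0],0],
    [[42,23,0],0],
    [[42,23,0],0],
    [[30,15,0],0],
    [[10,5,0],5.4],
    [[0,0,0],0],
    [[0,0,0],0]
  ],
  "gripper": 0
}}

```text
time_s: 1.6
tcp_pos: [0.4899, 0.3423, 0.1982]
eef_rot: [180.0, 0.0, -24.9]
contact_force: [-0.7, 0.1, 0.1]
gripper_width: 0.0873
```

```bash
python3 mv.py 0.4905 0.342 0.045
python3 - <<'E'
from h import *
snap("1");crop("top1",90,130,330,270,3,"top1c.png");crop("side1",150,220,350,384,3,"side1c.png")
E
```

```text
t 1.6 tcp [0.4899 0.3423 0.1982] rot [ 1.7999e+02  1.0000e-02 -2.4880e+01] j [ 53.7  13.3  -9.5  -0.  -67.2  11.5] F [-0.7  0.1  0.1] w 0.0873
tool delta 0.7 0.0 153.2
```

View pics/side1c.png

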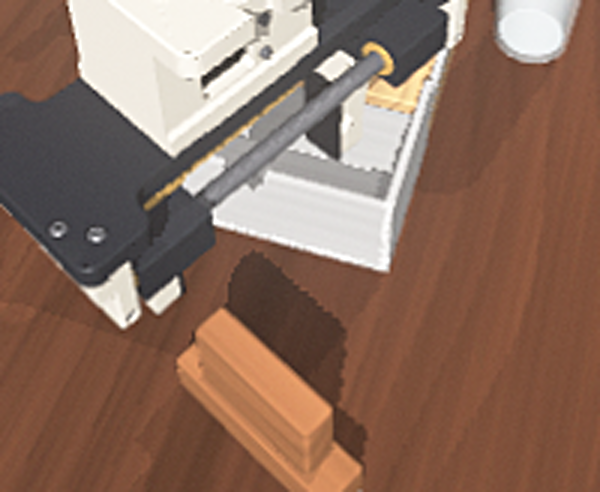

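>>> {"op": "step_arm", "data": {
  "commands": [
    [[0.5,0,30],0],
    [[0,0,40],0],
    [[0,0,40],0],
    [[0,0,30],0],
    [[0,0,13],0],
    [[0,0,0],0],
    [[0,0,0],0]
  ]
}}

```text
time_s: 2.58
tcp_pos: [0.4912, 0.3432, 0.0466]
eef_rot: [-179.9, -0.0, -24.9]
contact_force: [0.3, 0.3, 0.4]
gripper_width: 0.0875
```

>>> {"op": "step_arm", "data": {
  "commands": [
    [[0,0,0],0],
    [[0,0,0],0],
    [[0,0,0],0],
    [[0,0,0],0],
    [[0,0,0],0],
    [[0,0,0],0]
  ],
  "gripper": 1,
  "grip_force": 45
}}

```text
time_s: 3.32
tcp_pos: [0.4906, 0.3423, 0.0452]
eef_rot: [180.0, 0.0, -25.0]
contact_force: [-0.2, -1.2, -0.6]
gripper_width: 0.0332
```

>>> {"op": "step_arm", "data": {
  "commands": [
    [[0,0,0],0],
    [[0,0,0],0],
    [[0,0,0],0],
    [[0,0,0],0]
  ]
}}

```text
time_s: 3.82
tcp_pos: [0.4906, 0.3422, 0.0452]
eef_rot: [180.0, 0.0, -25.0]
contact_force: [0.8, -0.4, -1.1]
gripper_width: 0.0214
```

>>> {"op": "step_arm", "data": {
  "commands": [
    [[0,0,-15],0],
    [[0,0,-40],0],
    [[0,0,-40],0],
    [[0,0,-20],-6],
    [[0,0,0],-10],
    [[0,0,0],-9.9],
    [[0,0,0],0],
    [[0,0,0],0]
  ]
}}

```text
time_s: 4.82
tcp_pos: [0.4906, 0.3423, 0.1607]
eef_rot: [-180.0, -0.0, 0.7]
contact_force: [0.0, -0.2, -1.1]
gripper_width: 0.0212
```

```bash
python3 mv.py 0.583 -0.005 0.16
```

```text
t 4.825 tcp [0.4906 0.3423 0.1607] rot [-1.7999e+02 -1.0000e-02  7.0000e-01] j [ 53.6  14.9 -12.5   0.  -62.6  37.1] F [ 0.  -0.2 -1.1] w 0.0212
tool delta 88.1 348.4 0.7
```

>>> {"op": "step_arm", "data": {
  "commands": [
    [[8,20,0],0],
    [[10,40,0],0],
    [[12,48,0],0],
    [[12,48,0],0],
    [[12,48,0],0],
    [[12,48,0],0],
    [[12,48,0],0],
    [[8,30,0],0],
    [[2,18,0],0],
    [[0,0,0],0],
    [[0,0,0],0],
    [[0,0,0],0]
  ]
}}

```text
time_s: 6.32
tcp_pos: [0.5841, -0.0035, 0.1604]
eef_rot: [-180.0, -0.0, 1.0]
contact_force: [-0.8, 0.2, -1.6]
gripper_width: 0.0216
```

```bash
python3 mv.py 0.583 -0.005 0.0925
python3 - <<'E'
from h import *
snap("2");crop("side2",150,100,380,310,3,"side2c.png")
E
```

```text
t 6.325 tcp [ 0.5841 -0.0035  0.1604] rot [-1.7999e+02 -1.0000e-02  9.7000e-01] j [ 18.8  13.6 -14.2  -0.  -62.1  72.1] F [-0.8  0.2 -1.6] w 0.0216
tool delta -1.1 1.5 67.9
```

View pics/side2c.png

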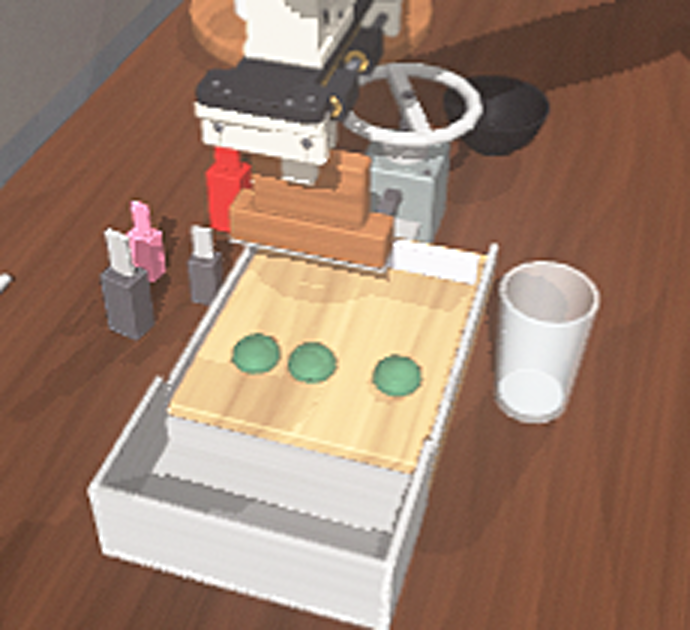

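Run:
```python
from h import *
c=load("side2");P=cloud(c).reshape(-1,3)
m=(P[:,2]>.118)&(P[:,2]<.142)&(abs(P[:,1]-.005)<.03)&(P[:,0]>.49)&(P[:,0]<.68)
Q=P[m];print(len(Q),Q.min(0).round(4),Q.max(0).round(4),np.percentile(Q,[2,98],axis=0).round(4))
m=(P[:,2]>.10)&(P[:,2]<.2)&(abs(P[:,1]-.005)<.03)&(P[:,0]>.49)&(P[:,0]<.68)
print(P[m].min(0).round(4))
```

```text
445 [ 0.523  -0.0172  0.1185] [0.6407 0.0149 0.142 ] [[ 0.5234 -0.0068  0.1189]
 [ 0.6382  0.0141  0.1417]]
[ 0.523  -0.0243  0.1133]
```

>>> {"op": "step_arm", "data": {
  "commands": [
    [[3,0,25],0],
    [[0,0,28],0],
    [[0,0,12],0],
    [[0,0,3.5],0],
    [[0,0,0],0],
    [[0,0,0],0]
  ]
}}

```text
time_s: 7.18
tcp_pos: [0.5878, -0.004, 0.0928]
eef_rot: [-180.0, -0.1, 0.9]
contact_force: [0.2, 0.3, -2.9]
gripper_width: 0.0215
```

>>> {"op": "step_arm", "data": {
  "commands": [
    [[-0.5,-8,0],0],
    [[0,-12,0],0],
    [[0,-12,0],0],
    [[0,-12,0],0],
    [[0,-12,0],0],
    [[0,-12,0],0],
    [[0,-12,0],0],
    [[0,-12,0],0],
    [[0,-12,0],0],
    [[0,-12,0],0],
    [[0,-12,0],0],
    [[0,-10,0],0],
    [[0,-6,0],0],
    [[0,0,0],0],
    [[0,0,0],0]
  ]
}}

```text
time_s: 9.05
tcp_pos: [0.5843, 0.1395, 0.0917]
eef_rot: [180.0, 0.0, 0.9]
contact_force: [1.1, -0.1, -1.8]
gripper_width: 0.0217
```

Run:
```python
from h import *
snap("3");crop("side3",150,130,350,310,3,"side3c.png")
```

```text
(no output)
```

View pics/side3c.png

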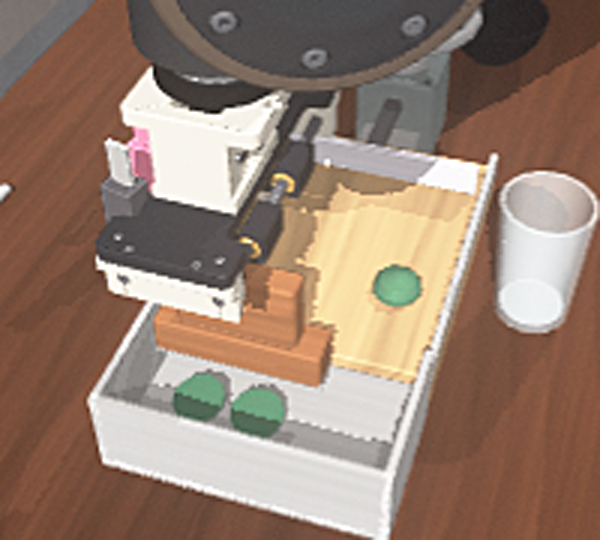

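>>> {"op": "step_arm", "data": {
  "commands": [
    [[0,0,-20],0],
    [[0,0,-35],0],
    [[-8,20,-10],0],
    [[-16,40,0],0],
    [[-16,40,0],0],
    [[-11,34,0],0],
    [[-5,15,0],0],
    [[0,0,0],0],
    [[0,0,0],0],
    [[0,0,25],0],
    [[0,0,28],0],
    [[0,0,11.5],0],
    [[0,0,0],0],
    [[0,0,0],0]
  ]
}}

```text
time_s: 10.9
tcp_pos: [0.5315, -0.0097, 0.093]
eef_rot: [-180.0, -0.1, 0.9]
contact_force: [0.2, 0.1, -1.3]
gripper_width: 0.0212
```

>>> {"op": "step_arm", "data": {
  "commands": [
    [[0,-10,0.5],0],
    [[0,-12,0],0],
    [[0,-12,0],0],
    [[0,-12,0],0],
    [[0,-12,0],0],
    [[0,-12,0],0],
    [[0,-12,0],0],
    [[0,-12,0],0],
    [[0,-12,0],0],
    [[0,-12,0],0],
    [[0,-12,0],0],
    [[0,-12,0],0],
    [[0,-8,0],0],
    [[0,0,0],0],
    [[0,0,0],0]
  ]
}}

```text
time_s: 12.78
tcp_pos: [0.5282, 0.1397, 0.0917]
eef_rot: [180.0, 0.0, 0.9]
contact_force: [0.9, -0.3, -1.2]
gripper_width: 0.0214
```

Run:
```python
from h import *
snap("4");crop("side4",150,130,350,310,3,"side4c.png")
```

```text
(no output)
```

View pics/side4c.png

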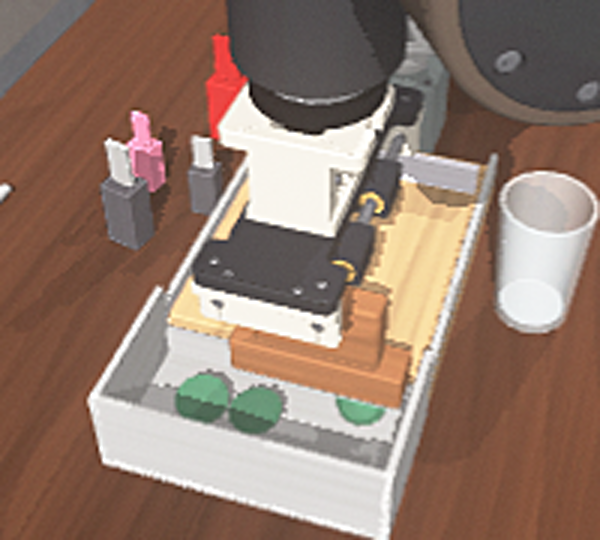

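>>> {"op": "step_arm", "data": {
  "commands": [
    [[0,0,-20],0],
    [[0,0,-35],0],
    [[0,0,-10],0],
    [[-4,-20,0],0],
    [[-8,-45,0],0],
    [[-8,-50,0],0],
    [[-8,-50,0],0],
    [[-6,-30,0],0],
    [[0,-13,0],0],
    [[0,0,0],0],
    [[0,0,20],0],
    [[0,0,35],0],
    [[0,0,35],0],
    [[0,0,12],0],
    [[0,0,4],0],
    [[0,0,2],0],
    [[0,0,0],0],
    [[0,0,0],0]
  ]
}}

```text
time_s: 15.12
tcp_pos: [0.4914, 0.3477, 0.0496]
eef_rot: [-179.9, -0.1, 0.9]
contact_force: [-0.7, -0.3, -1.3]
gripper_width: 0.0214
```

```bash
python3 mv.py 0.4905 0.345 0.045
python3 - <<'E'
from h import *
snap("5");crop("side5",150,130,350,384,2.3,"side5c.png");crop("top5",110,100,370,260,3,"top5c.png")
E
```

```text
t 15.125 tcp [0.4914 0.3477 0.0496] rot [-1.7994e+02 -5.0000e-02  9.2000e-01] j [ 53.9  21.4 -19.5   0.  -49.1  37.1] F [-0.7 -0.3 -1.3] w 0.0214
tool delta -0.9 2.7 4.6
```

View pics/side5c.png

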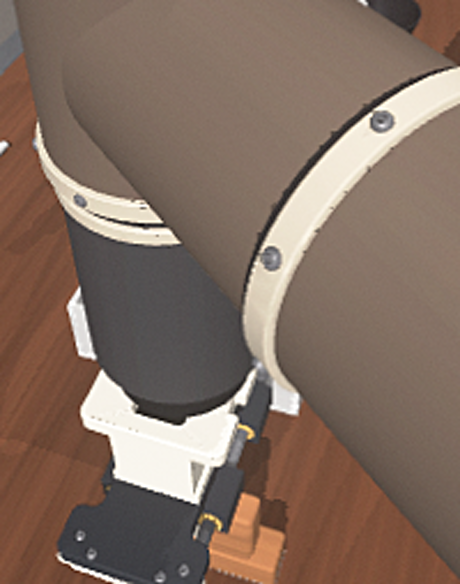

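View pics/top5c.png

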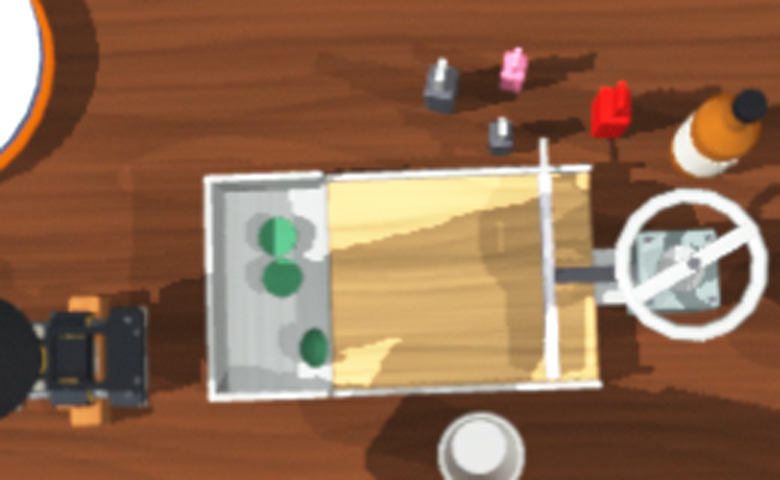

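Run:
```python
from h import *
for n in("top5",):
    c=load(n);P=cloud(c);hsv=cv2.cvtColor(c["img"],cv2.COLOR_RGB2HSV).astype(int)
    g=((hsv[...,0]>60)&(hsv[...,0]<95)&(hsv[...,1]>100)&(P[...,1]>.0)&(P[...,1]<.26)&(P[...,0]>.42)&(P[...,0]<.68)).astype(np.uint8)
    k,l,st,ce=cv2.connectedComponentsWithStats(g)
    for i in range(1,k):
        if st[i,4]>10:
            q=P[l==i];print(ce[i].round(1),st[i],q.min(0).round(3),q.max(0).round(3),q.mean(0).round(3))
```

```text
[202.2 178.4] [197 173  12  12 112] [0.589 0.151 0.021] [0.62  0.183 0.03 ] [0.605 0.168 0.026]
[203.6 191.9] [198 186  12  12 110] [0.553 0.149 0.021] [0.584 0.18  0.033] [0.567 0.164 0.026]
[214.4 215.4] [211 210   8  12  71] [0.486 0.123 0.028] [0.516 0.144 0.043] [0.501 0.133 0.037]
```

>>> {"op": "step_arm", "data": {
  "commands": [
    [[0,0,1.5],0],
    [[0,0,1.5],0],
    [[0,0,0.5],0],
    [[0,0,0],0],
    [[0,0,0],0]
  ]
}}

```text
time_s: 15.85
tcp_pos: [0.4911, 0.3473, 0.0453]
eef_rot: [180.0, -0.0, 0.9]
contact_force: [0.6, -0.6, -2.2]
gripper_width: 0.0217
```

>>> {"op": "step_arm", "data": {
  "commands": [
    [[0,0,0],0],
    [[0,0,0],0],
    [[0,0,0],0],
    [[0,0,0],0],
    [[0,0,0],0],
    [[0,0,0],0]
  ],
  "gripper": 0
}}

```text
time_s: 16.6
tcp_pos: [0.491, 0.3473, 0.0453]
eef_rot: [180.0, 0.0, 0.9]
contact_force: [0.3, 0.7, 0.0]
gripper_width: 0.0764
```

>>> {"op": "step_arm", "data": {
  "commands": [
    [[0,0,-15],0],
    [[0,0,-40],0],
    [[0,0,-50],0],
    [[0,0,-50],0],
    [[0,0,-30],0],
    [[0,0,-15],0],
    [[0,0,0],0],
    [[0,0,0],0]
  ]
}}

```text
time_s: 17.6
tcp_pos: [0.4904, 0.3468, 0.2437]
eef_rot: [179.9, 0.1, 0.9]
contact_force: [0.8, 0.2, 0.1]
gripper_width: 0.0875
```

```bash
python3 - <<'E'
from h import *
# hub + bar angle from image top5 (unobstructed)
c=load("top5");P=cloud(c);X=P.reshape(-1,3)
hsv=cv2.cvtColor(c["img"],cv2.COLOR_RGB2HSV).reshape(-1,3).astype(int)
w=(X[:,2]>.13)&(X[:,2]<.148)&(hsv[:,1]<90)&(np.hypot(X[:,0]-.561,X[:,1]+.19)<.075)
Q=X[w]
from scipy.optimize import least_squares
rim=Q[np.hypot(Q[:,0]-.5615,Q[:,1]+.19)>.05]
s=least_squares(lambda p:np.hypot(rim[:,0]-p[0],rim[:,1]-p[1])-p[2],[.561,-.19,.058],loss="soft_l1",f_scale=.003);print("circle",s.x.round(4),len(rim),"z",rim[:,2].mean())
cx,cy=s.x[:2]
bar=Q[np.hypot(Q[:,0]-cx,Q[:,1]-cy)<.046]
d=bar[:,:2]-bar[:,:2].mean(0);e=np.linalg.svd(d)[2][0] if len(d)<500 else np.linalg.eigh(d.T@d)[1][:,-1]
print("bar",len(bar),bar.mean(0).round(4),np.degrees(np.arctan2(e[1],e[0])), "off", ((bar[:,:2]-[cx,cy])@np.array([-e[1],e[0]])).mean())
E
python3 mv.py 0.5615 -0.190 0.24
```

```text
circle [ 0.5617 -0.1907  0.0576] 711 z 0.13862101723746573
bar 212 [ 0.5621 -0.1912  0.1404] 118.4027646508252 off -8.000191578648695e-05
t 17.6 tcp [0.4904 0.3468 0.2437] rot [1.7991e+02 1.1000e-01 9.1000e-01] j [ 53.9  12.2  -4.9  -0.  -73.   37.1] F [0.8 0.2 0.1] w 0.0875
tool delta 62.5 537.9 3.7
```

>>> {"op": "step_arm", "data": {
  "commands": [
    [[2.5,18,0],0],
    [[5,40,0],0],
    [[6,53,0],0],
    [[6,53,0],0],
    [[6,53,0],0],
    [[6,53,0],0],
    [[6,53,0],0],
    [[6,53,0],0],
    [[6,53,0],0],
    [[6,53,0],0],
    [[5,40,0],0],
    [[2,16,0],0],
    [[0,0,0],10.5],
    [[0,0,0],10.5],
    [[0,0,0],10.5],
    [[0,0,0],10.5],
    [[0,0,0],10.5],
    [[0,0,0],10],
    [[0,0,0],0],
    [[0,0,0],0]
  ],
  "gripper": 0.6
}}

```text
time_s: 20.1
tcp_pos: [0.5619, -0.1895, 0.245]
eef_rot: [180.0, 0.0, -61.3]
contact_force: [-0.3, -0.1, -0.1]
gripper_width: 0.0353
```

```bash
python3 mv.py 0.5615 -0.1908 0.120;  python3 - <<'E'
from h import *
snap("6");crop("side6",150,60,400,384,1.8,"side6c.png")
c=load("side6");P=cloud(c).reshape(-1,3)
m=(P[:,0]>.4)&(P[:,0]<.6)&(P[:,1]>.25)&(P[:,1]<.43)&(P[:,2]>.01)
Q=P[m];print(len(Q),Q.min(0).round(3),Q.max(0).round(3))
E
```

```text
t 20.1 tcp [ 0.5619 -0.1895  0.245 ] rot [ 1.7998e+02  2.0000e-02 -6.1350e+01] j [  0.2  11.4  -5.9  -0.  -72.8  28.4] F [-0.3 -0.1 -0.1] w 0.0353
tool delta 1.0 1.0 125.0
2239 [0.43  0.332 0.01 ] [0.551 0.364 0.086]
```

View pics/side6c.png

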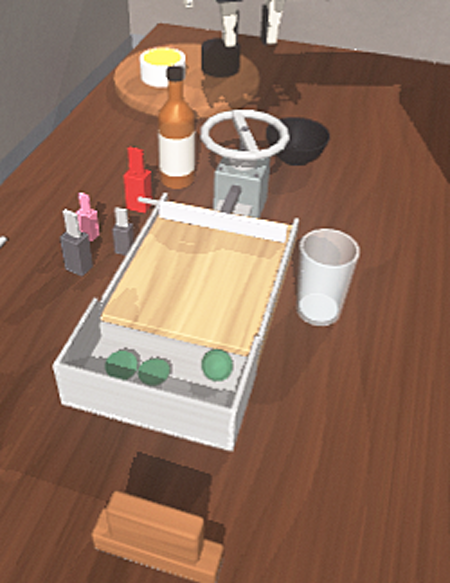

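>>> {"op": "step_arm", "data": {
  "commands": [
    [[1,1,30],0],
    [[0,0,40],0],
    [[0,0,30],0],
    [[0,0,15],0],
    [[0,0,6],0],
    [[0,0,0],0],
    [[0,0,0],0]
  ]
}}

```text
time_s: 21.08
tcp_pos: [0.5625, -0.1911, 0.1254]
eef_rot: [-179.9, -0.1, -61.6]
contact_force: [1.5, -0.1, -0.3]
gripper_width: 0.0351
```

>>> {"op": "step_arm", "data": {
  "commands": [
    [[0,0,0],0],
    [[0,0,0],0],
    [[0,0,0],0],
    [[0,0,0],0]
  ],
  "gripper": 1,
  "grip_force": 20
}}

```text
time_s: 21.58
tcp_pos: [0.5618, -0.191, 0.1243]
eef_rot: [-180.0, -0.0, -61.6]
contact_force: [0.4, 0.1, -1.1]
gripper_width: 0.0023
```

```bash
python3 mv.py 0.5615 -0.1908 0.120;python3 - <<'E'
from h import *
snap("7");crop("side7",220,80,340,200,5,"side7c.png");crop("top7",290,120,400,240,5,"top7c.png")
E
```

```text
t 21.575 tcp [ 0.5618 -0.191   0.1243] rot [-180.     -0.    -61.58] j [  0.1  16.2 -15.8   0.  -58.   28.3] F [ 0.4  0.1 -1.1] w 0.0023
tool delta -0.3 0.1 4.3
```

View pics/side7c.png

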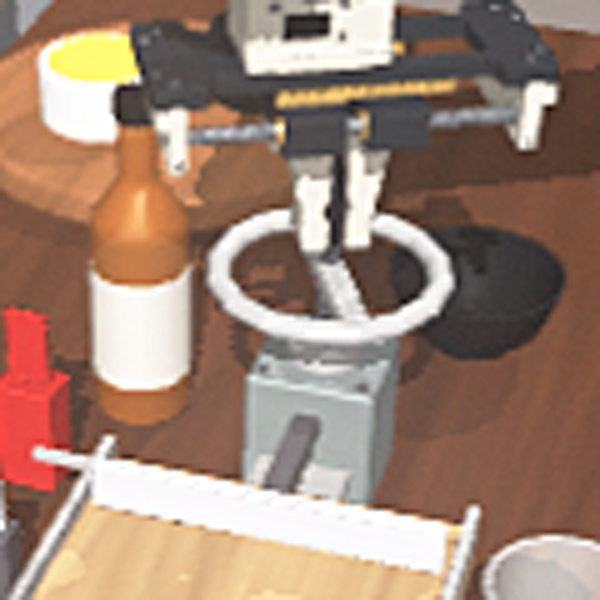

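View pics/top7c.png

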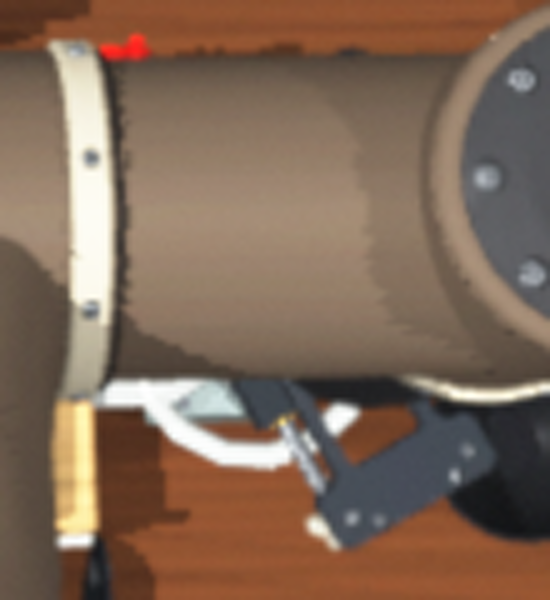

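Run:
```python
from h import *
c=load("side7")
for p in [(.5618,-.191,.124),(.5618,-.191,.142),(.5618,-.191,.16)]:
    print(p,(proj(c,[p])[0]-[220,80])*5)
P=cloud(c)
for u,v in [(315,240),(355,240),(330,265),(345,290),(340,200),(335,250),(338,240)]: print(u,v,P[80+v//5,220+u//5].round(4))
P=cloud(load("side6"))
for u,v in [(315,240),(355,240),(330,265),(345,290),(325,250)]: print(u,v,P[80+v//5,220+u//5].round(4))
```

```text
(0.5618, -0.191, 0.124) [326.35952788 286.97494464]
(0.5618, -0.191, 0.142) [328.08573164 256.97752028]
(0.5618, -0.191, 0.16) [329.85066537 226.23682197]
315 240 [ 0.5655 -0.1763  0.1594]
355 240 [ 0.5472 -0.1859  0.1576]
330 265 [ 0.5591 -0.1851  0.1411]
345 290 [ 0.5453 -0.1626  0.1423]
340 200 [ 0.556  -0.1852  0.1792]
335 250 [ 0.5601 -0.198   0.1425]
338 240 [ 0.5581 -0.1887  0.154 ]
315 240 [ 0.573  -0.2064  0.1413]
355 240 [ 6.062e-01 -4.486e-01  5.000e-04]
330 265 [ 0.5586 -0.1831  0.1424]
345 290 [ 0.5457 -0.1644  0.1412]
325 250 [ 0.5644 -0.1943  0.1438]
```

Run:
```python
from h import *
for n,R in(("side1",(.4,.6,.22,.45,.12,.25)),("side7",(.53,.59,-.23,-.15,.146,.25))):
    P=cloud(load(n)).reshape(-1,3)
    m=(P[:,0]>R[0])&(P[:,0]<R[1])&(P[:,1]>R[2])&(P[:,1]<R[3])&(P[:,2]>R[4])&(P[:,2]<R[5])
    Q=P[m];Q=Q[Q[:,2].argsort()];print(n,len(Q));print(Q[:400:16].round(3))
```

```text
side1 262
[[0.472 0.302 0.225]
 [0.464 0.306 0.228]
 [0.474 0.302 0.229]
 [0.457 0.298 0.231]
 [0.506 0.401 0.232]
 [0.471 0.303 0.233]
 [0.505 0.401 0.234]
 [0.505 0.402 0.235]
 [0.501 0.386 0.236]
 [0.471 0.303 0.238]
 [0.472 0.302 0.239]
 [0.455 0.294 0.24 ]
 [0.501 0.392 0.241]
 [0.459 0.301 0.243]
 [0.459 0.301 0.245]
 [0.463 0.306 0.247]
 [0.467 0.305 0.25 ]]
side7 563
[[ 0.559 -0.183  0.151]
 [ 0.552 -0.185  0.157]
 [ 0.543 -0.188  0.16 ]
 [ 0.558 -0.187  0.163]
 [ 0.56  -0.182  0.166]
 [ 0.553 -0.184  0.169]
 [ 0.553 -0.184  0.172]
 [ 0.552 -0.19   0.175]
 [ 0.541 -0.189  0.177]
 [ 0.562 -0.179  0.181]
 [ 0.542 -0.191  0.184]
 [ 0.578 -0.18   0.186]
 [ 0.574 -0.176  0.189]
 [ 0.553 -0.183  0.192]
 [ 0.571 -0.173  0.194]
 [ 0.54  -0.19   0.196]
 [ 0.567 -0.176  0.198]
 [ 0.548 -0.188  0.201]
 [ 0.563 -0.179  0.203]
 [ 0.539 -0.191  0.207]
 [ 0.554 -0.188  0.214]
 [ 0.535 -0.162  0.224]
 [ 0.553 -0.154  0.228]
 [ 0.531 -0.162  0.23 ]
 [ 0.551 -0.154  0.233]]
```

The fingers shut to 2 mm above the bar: in the depth data the tips sit about 27 mm higher than the reported TCP. This shows both here and in the first picture over the scraper. I'll reopen the fingers and go that much lower.

>>> {"op": "step_arm", "data": {
  "commands": [
    [[0,0,0],0],
    [[0,0,0],0],
    [[0,0,0],0],
    [[0,0,0],0],
    [[0,0,0],0]
  ],
  "gripper": 0.6
}}

```text
time_s: 22.3
tcp_pos: [0.5617, -0.191, 0.1242]
eef_rot: [180.0, 0.0, -61.6]
contact_force: [-0.2, 0.6, 0.3]
gripper_width: 0.0345
```

>>> {"op": "step_arm", "data": {
  "commands": [
    [[0,0,6],0],
    [[0,0,6],0],
    [[0,0,6],0],
    [[0,0,5],0],
    [[0,0,2],0],
    [[0,0,0],0],
    [[0,0,0],0]
  ]
}}

```text
time_s: 23.18
tcp_pos: [0.5619, -0.191, 0.0995]
eef_rot: [-180.0, -0.0, -61.6]
contact_force: [0.3, 1.0, -0.6]
gripper_width: 0.035
```

>>> {"op": "step_arm", "data": {
  "commands": [
    [[0,0,0],0],
    [[0,0,0],0],
    [[0,0,0],0],
    [[0,0,0],0],
    [[0,0,0],0]
  ],
  "gripper": 1,
  "grip_force": 25
}}

```text
time_s: 23.8
tcp_pos: [0.5613, -0.1912, 0.0993]
eef_rot: [180.0, 0.0, -61.6]
contact_force: [-2.4, -1.4, 2.5]
gripper_width: 0.0135
```

```bash
python3 mv.py 0.5615 -0.1908 0.0995;python3 - <<'E'
from h import *
snap("8");crop("side8",220,80,340,200,5,"side8c.png")
E
```

```text
t 23.8 tcp [ 0.5613 -0.1912  0.0993] rot [ 1.7996e+02  1.0000e-02 -6.1580e+01] j [  0.1  17.6 -17.5   0.  -54.9  28.3] F [-2.4 -1.4  2.5] w 0.0135
tool delta -0.3 -0.4 -0.2
```

View pics/side8c.png

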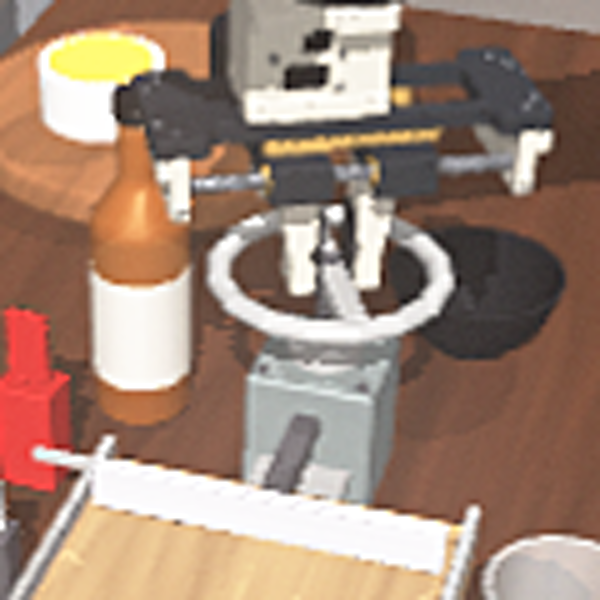

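Run:
```python
from h import *
h0=np.array([.5615,-.191])
P=cloud(load("side8"));img=load("side8")["img"]
X=P.reshape(-1,3);rr=np.hypot(*(X[:,:2]-h0).T)
a=np.degrees(np.arctan2(X[:,1]-h0[1],X[:,0]-h0[0]))
for lo,hi in((.155,.175),(.175,.19),(.19,.2),(.2,.21),(.21,.23)):
    m=(X[:,2]>lo)&(X[:,2]<hi)&(rr<.16)&(a>0)&(a<80)
    m2=(X[:,2]>lo)&(X[:,2]<hi)&(rr<.16)&((a>180)|(a<-100))
    m3=(X[:,2]>lo)&(X[:,2]<hi)&(rr<.16)&(a<-5)&(a>-40)
    for q in(m,m2,m3): print(lo,hi,q.sum(), rr[q].min().round(3) if q.any() else '',rr[q].max().round(3) if q.any() else '',end=' | ')
    print()
```

```text
0.155 0.175 60 0.007 0.03 | 0.155 0.175 31 0.007 0.03 | 0.155 0.175 42 0.114 0.13 | 
0.175 0.19 17 0.017 0.039 | 0.175 0.19 17 0.011 0.031 | 0.175 0.19 25 0.118 0.133 | 
0.19 0.2 24 0.04 0.096 | 0.19 0.2 24 0.012 0.094 | 0.19 0.2 23 0.12 0.136 | 
0.2 0.21 91 0.04 0.096 | 0.2 0.21 55 0.012 0.095 | 0.2 0.21 5 0.124 0.136 | 
0.21 0.23 171 0.028 0.102 | 0.21 0.23 129 0.033 0.101 | 0.21 0.23 0   |
```

>>> {"op": "step_arm", "data": {
  "commands": [
    [[0,0,0],3],
    [[0,0,0],6],
    [[0,0,0],6],
    [[0,0,0],6],
    [[0,0,0],6],
    [[0,0,0],3],
    [[0,0,0],0]
  ]
}}

```text
time_s: 24.78
tcp_pos: [0.5618, -0.1911, 0.0993]
eef_rot: [-180.0, -0.0, -91.6]
contact_force: [-1.4, -1.7, 2.0]
gripper_width: 0.0138
```

>>> {"op": "step_arm", "data": {
  "commands": [
    [[0,0,0],4],
    [[0,0,0],7],
    [[0,0,0],7],
    [[0,0,0],7],
    [[0,0,0],7],
    [[0,0,0],7],
    [[0,0,0],7],
    [[0,0,0],7],
    [[0,0,0],7],
    [[0,0,0],7],
    [[0,0,0],3],
    [[0,0,0],0],
    [[0,0,0],0]
  ]
}}

```text
time_s: 26.4
tcp_pos: [0.5628, -0.1917, 0.0993]
eef_rot: [-179.9, 0.1, -161.5]
contact_force: [1.9, -5.7, -1.7]
gripper_width: 0.0137
```

```bash
python3 mv.py 0.5615 -0.1908 0.0995;python3 - <<'E'
from h import *
snap("9");crop("side9",150,60,370,260,3,"side9c.png");crop("top9",220,100,400,240,4,"top9c.png")
E
```

```text
t 26.4 tcp [ 0.5628 -0.1917  0.0993] rot [-1.7992e+02  8.0000e-02 -1.6151e+02] j [  0.   17.7 -17.4   0.1 -54.8 -71.6] F [ 1.9 -5.7 -1.7] w 0.0137
tool delta 0.9 1.3 -0.2
```

View pics/side9c.png

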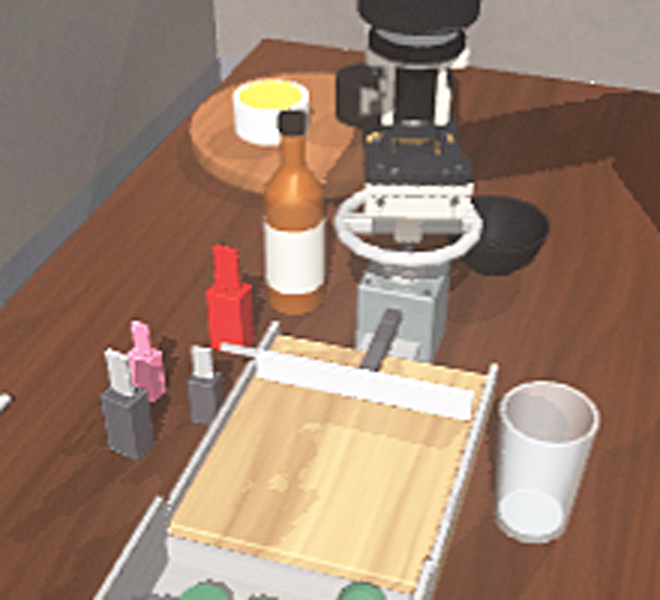

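View pics/top9c.png

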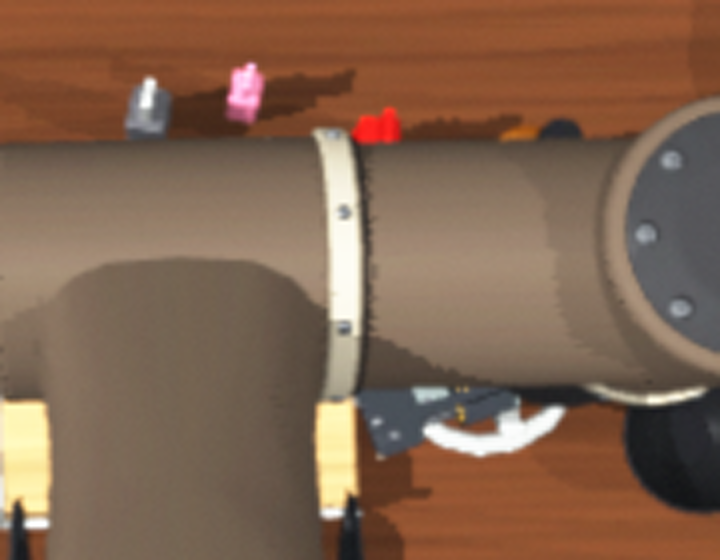

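```bash
cat > pt.py <<'E'
from h import *
import sys
th=np.radians(.95);by=np.array([-np.sin(th),np.cos(th)])
for n in sys.argv[1:]:
    P=cloud(load(n));X=P.reshape(-1,3);img=load(n)["img"].reshape(-1,3).astype(int)
    z=X[:,2];v=X[:,:2]@by
    Y0=float(np.median(v[(X[:,0]>.665)&(X[:,0]<.69)&(X[:,1]>-.1)&(X[:,1]<0)&(z>.062)&(z<.082)&(X[:,0]<.681)])) if True else 0
    pm=(X[:,0]>.662)&(X[:,0]<.681)&(X[:,1]>-.1)&(X[:,1]<0)&(z>.062)&(z<.082)
    bm=(X[:,0]>.685)&(X[:,0]<.705)&(X[:,1]>-.055)&(X[:,1]<-.025)&(z>.062)&(z<.082)&(img.min(1)>150)
    fm=(X[:,0]>.675)&(X[:,0]<.71)&(X[:,1]>-.06)&(X[:,1]<-.02)&(z>.035)&(z<.051)
    f=lambda m:(m.sum(),v[m].mean().round(4),v[m].min().round(4),v[m].max().round(4)) if m.any() else None
    print(n,"pointer",f(pm),"blade",f(bm),"foot",f(fm))
E
python3 pt.py top0 side0 side9
```

```text
top0 pointer (np.int64(12), np.float64(-0.0871), np.float64(-0.0889), np.float64(-0.0857)) blade (np.int64(12), np.float64(-0.051), np.float64(-0.0523), np.float64(-0.0493)) foot (np.int64(53), np.float64(-0.0501), np.float64(-0.0595), np.float64(-0.0419))
side0 pointer (np.int64(19), np.float64(-0.0869), np.float64(-0.0911), np.float64(-0.0835)) blade (np.int64(29), np.float64(-0.0508), np.float64(-0.0554), np.float64(-0.0482)) foot (np.int64(72), np.float64(-0.0474), np.float64(-0.0611), np.float64(-0.0401))
side9 pointer (np.int64(21), np.float64(-0.0662), np.float64(-0.0698), np.float64(-0.0639)) blade (np.int64(31), np.float64(-0.0509), np.float64(-0.0531), np.float64(-0.0486)) foot (np.int64(75), np.float64(-0.0472), np.float64(-0.0606), np.float64(-0.0397))
```

>>> {"op": "step_arm", "data": {
  "commands": [
    [[0,0,0],4],
    [[0,0,0],7],
    [[0,0,0],7],
    [[0,0,0],7],
    [[0,0,0],7],
    [[0,0,0],7],
    [[0,0,0],7],
    [[0,0,0],7],
    [[0,0,0],7],
    [[0,0,0],7],
    [[0,0,0],4],
    [[0,0,0],1.5],
    [[0,0,0],0],
    [[0,0,0],0]
  ]
}}

```text
time_s: 28.25
tcp_pos: [0.5625, -0.1928, 0.0994]
eef_rot: [-180.0, 0.1, 126.0]
contact_force: [0.7, -11.3, -2.0]
gripper_width: 0.0133
```

```bash
python3 mv.py 0.5615 -0.1908 0.0995;python3 - <<'E'
from h import *
snap("10")
E
python3 pt.py side10
```

```text
t 28.25 tcp [ 0.5625 -0.1928  0.0994] rot [-1.7998e+02  1.4000e-01  1.2599e+02] j [  -0.    17.7  -17.5    0.2  -54.8 -144.1] F [  0.7 -11.3  -2. ] w 0.0133
tool delta 2.2 0.4 -0.1
side10 pointer (np.int64(20), np.float64(-0.0508), np.float64(-0.0539), np.float64(-0.0482)) blade (np.int64(28), np.float64(-0.0506), np.float64(-0.0543), np.float64(-0.0488)) foot (np.int64(71), np.float64(-0.0471), np.float64(-0.0625), np.float64(-0.0392))
```

>>> {"op": "step_arm", "data": {
  "commands": [
    [[0,0,0],0],
    [[0,0,0],0],
    [[0,0,0],0],
    [[0,0,0],0],
    [[0,0,0],0],
    [[0,0,0],0]
  ],
  "gripper": 0.65
}}

```text
time_s: 29.1
tcp_pos: [0.5618, -0.1909, 0.0993]
eef_rot: [180.0, 0.0, 125.9]
contact_force: [-0.2, 0.5, 0.1]
gripper_width: 0.0309
```

>>> {"op": "step_arm", "data": {
  "commands": [
    [[0,0,-10],0],
    [[0,0,-25],0],
    [[0,0,-40],0],
    [[0,0,-40],0],
    [[0,0,-40],0],
    [[0,0,-20],0],
    [[0,0,0],0],
    [[0,0,0],0]
  ]
}}

```text
time_s: 30.1
tcp_pos: [0.5613, -0.1909, 0.2738]
eef_rot: [-180.0, -0.0, 125.9]
contact_force: [0.2, -0.0, -0.5]
gripper_width: 0.0311
```

```bash
python3 mv.py 0.45 -0.35 0.27;python3 - <<'E'
from h import *
snap("11");crop("side11",120,90,370,384,2,"side11c.png");crop("top11",90,90,420,270,2.4,"top11c.png")
E
python3 pt.py side11 top11
```

```text
t 30.1 tcp [ 0.5613 -0.1909  0.2738] rot [-1.7998e+02 -4.0000e-02  1.2591e+02] j [ 1.000e-01  1.060e+01 -3.100e+00 -0.000e+00 -7.630e+01 -1.442e+02] F [ 0.2 -0.  -0.5] w 0.0311
tool delta -63.6 -183.5 3.8
side11 pointer (np.int64(20), np.float64(-0.0508), np.float64(-0.053), np.float64(-0.0489)) blade (np.int64(29), np.float64(-0.0507), np.float64(-0.0524), np.float64(-0.0485)) foot (np.int64(73), np.float64(-0.0473), np.float64(-0.0607), np.float64(-0.0409))
top11 pointer None blade None foot None
  return _methods._mean(a, axis=axis, dtype=dtype,
  ret = ret.dtype.type(ret / rcount)
```

View pics/side11c.png

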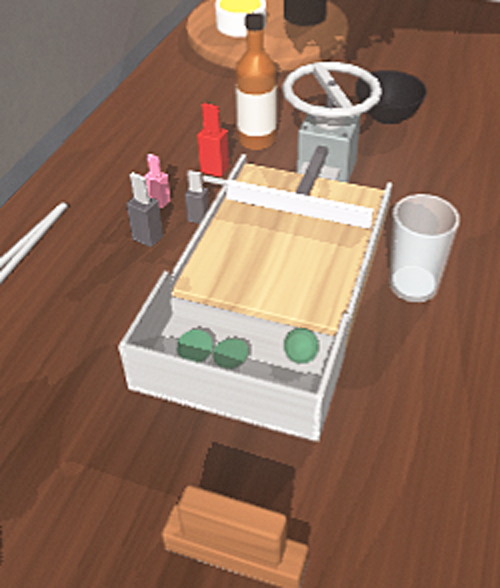

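View pics/top11c.png

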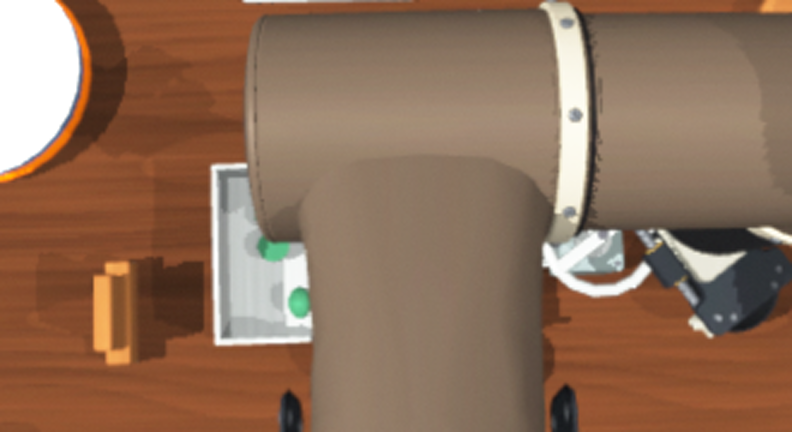

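>>> {"op": "step_arm", "data": {
  "commands": [
    [[-15,-16,0],0],
    [[-30,-32,0],0],
    [[-32,-35,0],0],
    [[-32,-35,0],0],
    [[-32,-35,0],0],
    [[-32,-35,0],0],
    [[-28,-30,0],0],
    [[-14,-13,0],0],
    [[0,0,0],0],
    [[0,0,0],0]
  ]
}}

```text
time_s: 31.45
tcp_pos: [0.501, -0.4998, 0.2739]
eef_rot: [-180.0, -0.0, 125.9]
contact_force: [-0.4, 0.7, 0.3]
gripper_width: 0.0307
```

```bash
python3 - <<'E'
from h import *
snap("12");crop("top12",90,90,420,270,2.4,"top12c.png")
E
python3 pt.py side12 top12
```

```text
side12 pointer (np.int64(19), np.float64(-0.0506), np.float64(-0.0534), np.float64(-0.0486)) blade (np.int64(29), np.float64(-0.0506), np.float64(-0.054), np.float64(-0.0488)) foot (np.int64(71), np.float64(-0.0471), np.float64(-0.0587), np.float64(-0.0405))
top12 pointer (np.int64(13), np.float64(-0.0501), np.float64(-0.0516), np.float64(-0.0486)) blade (np.int64(12), np.float64(-0.051), np.float64(-0.0525), np.float64(-0.0492)) foot (np.int64(48), np.float64(-0.0501), np.float64(-0.0593), np.float64(-0.0419))
```

View pics/top12c.png

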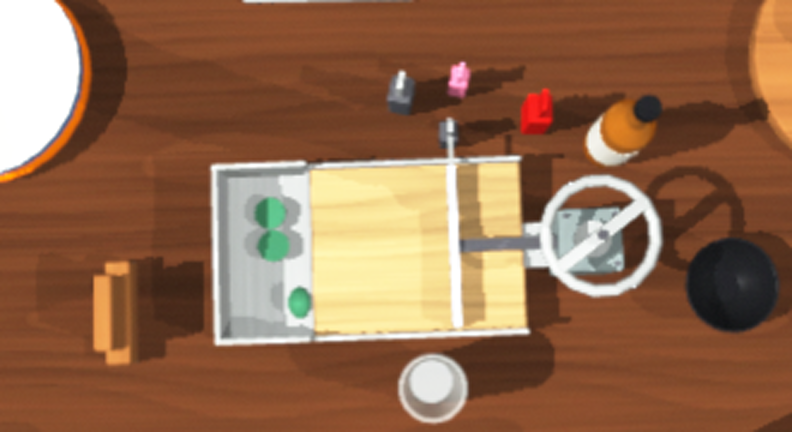

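Both views agree: pointer within 1 mm of the small grey marker's blade, three limes in the tray, scraper upright, and the bystanders where they were. The arm is clear, so I'm handing in.

```bash
python3 -c "
from plant import close_job
print(close_job())"
```

```text
the job is handed in; nothing more can be done
None
```

The job is done and handed in at about 31.5 s of the 72 s allowed; the close call gives no verdict.

- **Limes:** I swept the three lime ends into the tray with the scraper in two passes. The last pictures show all three in the tray; one leans against the wall next to the deck, its highest seen point about 43 mm above the table, inside the 50 mm limit.
- **Scraper:** It stands upright on the table beyond the tray, its top measured at about 86 mm.
- **Handwheel:** I gripped the wheel by its bar and turned it about 172° clockwise. The pointer then stood in line with the small grey marker's blade: 0.0 mm off in the side view and 0.9 mm in the top view, against a 4 mm tolerance.
- **Bystanders:** The bottle, tumbler and bowl look unmoved in the pictures. The arm ended clear of everything.

**Disagreement:** The real fingertips sit about 27 mm behind the reported TCP, as the depth images show. My first grip on the wheel bar therefore closed above it without touching; I reopened, went 25 mm lower and gripped it properly.

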